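# Snap the cover onto the mirror display's driver box

## Task

Pick up the blue cover with the orange clip arms, set it level in the opening of the white driver box and press it straight down, gently, until both clip arms have snapped under the box's rim; then let go. The circuit board inside is delicate: never let the cover push on the box with more than 25 N. Leave the mirror tile, the flux jar and the screwdriver alone.

Things in the scene. Friction and masses are not known exactly. Their poses are not given: they have to be found in the camera images.
- cover_grip (a point): Centre of the grip rib on the loose blue cover, half-way up the rib and 45 mm above the cover's underside. The rib runs along the cover's own x: 60 mm long (x), 16 mm wide (y), 22 mm high, on a 120 x 72 x 4 mm plate whose top face is 11 mm below this point. z is up. The cover weighs about 0.12 to 0.18 kg and fits either way round (half turn).
- cover: The same cover; origin at the centre of its underside. Below the plate (underside at z = 30 mm) a skirt, 89.6 (x) x 61.6 (y) mm outside and 30 mm deep, plugs into the box; its lowest 8 mm lean inwards by 3 mm as a lead-in. It starts standing on this skirt. At each x end, outside the skirt, hangs an orange clip arm 26 mm wide with an inward nose; its ramp ends 24 mm below the plate.
- cradle: Fixed black cradle, 118 (x) x 90 (y) x 28 mm, holding the white driver box; origin at the centre of its underside, on the desk, z up. The box is fixed but sits in it differently each time and is not measured: the top of its seal lies 57 to 77 mm above this origin, and it may be off by 2 mm in x and y and 0.03 rad in yaw. The box's opening is 92 (x) x 64 (y) mm, its walls 4 mm thick.
- cradle_top (a point): Centre of the cradle's top plane, 28 mm over its origin. Outside each x end of the box runs a round rim bead, 4.5 mm proud, its middle 9 mm below the seal's top. The clips touch it about 14 mm above home; riding over takes 5 to 12 N in all, most of it half-way. Home: plate resting on the squeezed seal (cover_grip about 14.5 mm above the free seal's top). The board, 37 mm down, is not touched.
- clip_a (a joint): How far the clip arm at the cover's +x end has yielded outwards, m: 0 at rest (it springs back by itself), grows to about 0.003 as its nose rides over the rim bead and returns to 0 when it has snapped under it.
- clip_b (a joint): The same for the clip arm at the cover's -x end.
- seal (a joint): Squeeze of the black sprung seal frame along the box's top edge, m: 0 free. The cover's plate lands on it; stiffness 9 N/mm, hard stop at 0.0034. The clips close under the bead when it is squeezed by some 0.6 mm (about 6 N), and then keep it squeezed by about 0.0005; pressing with 15 N surely closes them.
- tile: Loose spare mirror tile, 84 x 84 x 5 mm, dark edge and bright face, lying flat; origin at the centre of its underside. Bystander.
- jar_mid (a point): Loose flux jar with red cap, 40 mm across, 55 mm high; point at its centre, half-way up. Bystander.
- screwdriver: Loose screwdriver, 160 mm long, lying on the desk roughly across the robot's front; its own x runs along it from handle to tip. Bystander.
Mind the look-alikes: they are no part of the job. Leave any brown look-alike of the cover alone.

How it is judged:
On the way, in this order (a step that is already met when the one before it is completed fails the run):
1. the cover is lifted off the desk (height (world z) of cover_grip above 0.09 m), for 0.05 s.
2. the cover is home on the box, level, with both clip arms closed under the rim (z of cover_grip in the frame of cradle between 0.0685 and 0.094 m and horizontal distance between cover_grip and cradle below 0.007 m and angle between cover_grip's own z axis and vertical below 0.05 rad and angle between the x axis of cover_grip and the x axis of cradle, either way round below 0.12 rad and value of joint each of clip_a, clip_b below 0.001 m and value of joint seal above 0.0002 m), for 0.2 s.
At the end, for the whole second after the job is handed in: The cover sits on the driver box at rest and let go: cover_grip 68.5 to 94 mm above the cradle's underside and within 7 mm of its centre in plan, long sides within 0.12 rad, tilt below 0.05 rad, both clip arms back within 1 mm of closed, the seal squeezed by more than 0.2 mm (all of step 2 and linear speed of cover below 0.01 m/s and angular speed of cover below 0.1 rad/s); the robot touches nothing.
It fails at once if the cover pushes on the box with more than 28 N (contact force between cover and driver_box above 28 N).
It fails at once if the mirror tile is shifted by more than 30 mm (distance of tile from where it was at the start of the episode above 0.03 m).
It fails at once if the flux jar is shifted by more than 30 mm (distance of jar_mid from where it was at the start of the episode above 0.03 m).
It fails at once if the screwdriver is shifted by more than 30 mm (distance of screwdriver from where it was at the start of the episode above 0.03 m).
It also fails if it takes over 53 s, if anything falls off the work surface, if the arm or the gripper's body presses on something with over 40 N, if the wrist force passes 120 N, or if a joint passes its speed limit or range.

## Robot

A 6-joint arm with a two-finger parallel gripper is mounted at the origin on the work surface. World frame = base frame: x ahead of the robot, y to its left, z up, the work surface at z = 0. Lengths are in m, angles in rad, forces in N, time in s.
With the tool pointing down it reaches from about 0.35 to 0.775 m from the base axis. Payload 5.5 kg.
Tool frame: the origin (TCP) lies at the very end of the fingers, on their centre line; the grasp point (between the pads) lies 19 mm behind it (env.grip_point_offset is the distance from the TCP to the grasp point, in m); z points along the fingers, y is the line along which they close (so a half turn about z gives the same grasp; the last joint's range is limited). The gripper opens to 85 mm and grips with 20 to 120 N. Pads are 22 mm wide; open, the fingers measure 114 mm over their backs; the gripper's body (76 mm by 85 mm) begins 54 mm behind the grasp point. The pads swing forward as they close: fully open they stand 13 mm farther back than shut.
Start: joints at [-1.266, 0.313, 0.046, 1.304, 0, 1.431], TCP at [0.247, -0.519, 0.204] pointing down, gripper open.
Joint ranges: [-2.76, 2.76], [-0.86, 1.69], [-1.03, 1.26], [-2.2, 2.34], [-1.47, 1.5], [-3.14, 3.14]. Speed limits (rad/s): [2.57, 2.57, 3.14, 3.14, 3.14, 3.14].

## Interface

Orientations are given as a unit quaternion [w, x, y, z].
In Python, from workcell import sensors, imaging, workorder, env gives the robot as it stands.
- The arm moves only by the shell command python3 -m handwheel 'ROWS' [FORCE]. ROWS is JSON, a list of rows, each a list of 5 numbers: the shift along the tool's x, y, z in mm, then the turn about the tool's z in rad, then the opening, from 0 (shut) to 1 (fully open). A call has 1 to 8 rows; each row is the pose to reach, as a shift and turn from the pose commanded when the call began, along the tool's axes at that moment; what a row does not reach only later rows make up. A row lasts 1/10 s, in which the tool goes at most 50 mm and 8.59 degrees, less where a joint would pass 70% of its speed; a pose out of reach is approached as far as the arm can. A call with a gripper value outside its range is refused whole. The fingers move at their own pace and stop on an object; FORCE is the grip in N (left out, the last holds). Time passes only in rows, so rows that repeat a pose let the fingers close. It gives the time, the measured TCP pose, the force, the opening and the grip force at its end, in the units of the state.
- sensors.get_state(): the state, without advancing time (a new reading comes with each control period).
- imaging.read_camera(name): name is "scene" or "top" or "wrist"; returns a dict with "color" (420x560x3 uint8, blue, green, red), "z_map" (420x560 float32, m along the optical axis (not along the pixel's ray), 0 where there is no reading), "fx", "fy", "cx", "cy" (pixels), "xyz" and "rotation" of the camera in the world. Camera axes: x right, y down, z forward; pixel columns grow to the right and rows downward; lengths in m; the calibration is good to about 2 mm. The wrist camera is an equidistant fisheye: a pixel r from the principal point sees the ray r / f radians off the axis. A picture is of the moment at which its call begins.
- workorder.hand_in(): hands the job in; it is judged then, once.
The state is a dict: "clock": time; "joint_pos": joint angles; "qvel": joint speeds; "tau": joint torques, N m; "tcp_pos": TCP position; "orientation": TCP orientation; "wrist_force": force on the tool from outside, world axes, zero at the start; "ft_torque": the same for the moment, N m; "finger_gap": finger opening in m; "grip_force": force on a finger pad.
Only numpy, scipy, OpenCV 4.12 (cv2) and the standard library are available. Lean on these libraries where they do the work, as an engineer would, in place of code of your own. Each camera call takes 0.05 s, during which the arm holds its last target. There are 200 camera calls.

## Working session

There is one attempt and no reset: what is moved stays moved. The work goes in short steps, Python scripts to look and compute and a shell command to move; the robot and the scene stay as the last step left them, time stands still between calls to the robot, and variables do not carry over. Pictures are saved under pics/ and viewed, at most 10 in all, crops included, and the job is handed in when it is done.

```bash
mkdir -p pics; cat > h.py <<'E'
import numpy as np, cv2
from scipy.spatial.transform import Rotation as R
from workcell import sensors, imaging, workorder, env
def cam(n):
    c=imaging.read_camera(n); c['rotation']=np.array(c['rotation']); c['xyz']=np.array(c['xyz']); return c
def pts(c):  # world points per pixel from z map (pinhole)
    v,u=np.mgrid[:420,:560]; z=c['z_map']
    p=np.stack([(u-c['cx'])/c['fx']*z,(v-c['cy'])/c['fy']*z,z],-1)
    return p@c['rotation'].T+c['xyz']
E
python3 - <<'E'
from h import *
for n in ('top','scene'):
    c=cam(n); cv2.imwrite(f'pics/{n}0.png',c['color']); print(n,c['xyz'],c['rotation'].shape,c['rotation'].round(3).tolist(),c['fx'])
    np.savez(f'{n}0.npz',**c)
print(sensors.get_state(), env.grip_point_offset)
E
```

```text
top [ 0.41291561 -0.08076176  1.21384054] (4,) [0.041, -0.702, 0.709, -0.042] 507.4194353465638
scene [ 0.95147804 -0.7087181   0.72756945] (4,) [-0.399, 0.875, 0.246, -0.119] 390.15614512596557
{'clock': 0.1, 'joint_pos': array([-1.26559888e+00,  3.13943157e-01,  4.50959701e-02,  1.30358554e+00,
       -5.72128186e-06,  1.43122166e+00]), 'qvel': array([-0.0012199 , -0.00093837,  0.00303055, -0.00105968,  0.00080514,
       -0.00033989]), 'tau': array([ 1.92738393e-03, -4.81725097e+01,  2.99244082e+01,  1.27087411e-02,
       -9.40078939e-05, -1.48336494e-05]), 'tcp_pos': array([ 0.24724852, -0.51858254,  0.20308929]), 'orientation': array([-8.15160657e-04,  9.75373637e-01,  2.20557474e-01, -7.05297960e-05]), 'wrist_force': array([-0.05788992,  0.1404327 ,  0.67625455]), 'ft_torque': array([-0.03886582,  0.04014131, -0.02302241]), 'grip_force': 0.0, 'finger_gap': 0.08507393766971066} 0.0187
```

View pics/top0.png

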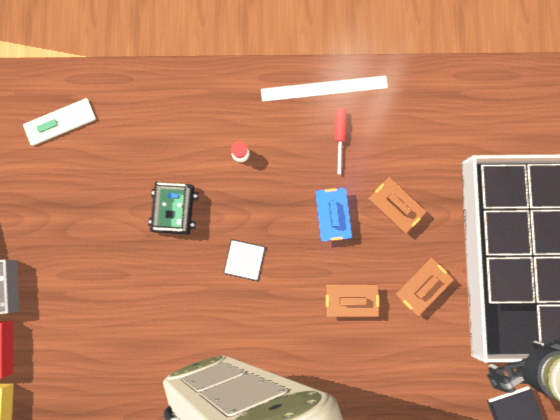

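View pics/scene0.png

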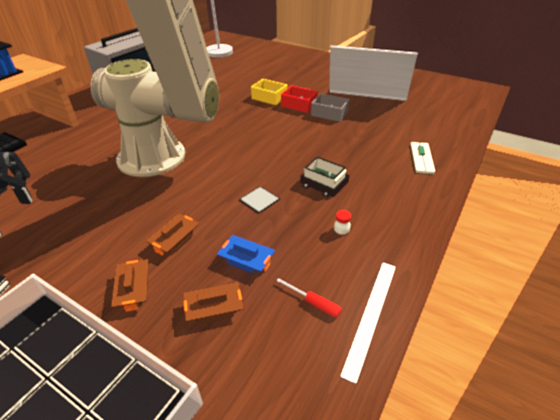

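The top view shows the blue cover with orange clips at (334,214). The brown look-alikes are at (400,206), (427,287) and (353,301). The driver box in its cradle is at (172,208), the tile at (245,260), the jar at (240,152) and the screwdriver at (341,140). The scene view agrees, with blue at (246,254) and the box at (325,176). I choose the blue one.

```bash
sed -i "s/c\['rotation'\]=np.array(c\['rotation'\])/c['rotation']=R.from_quat(np.roll(c['rotation'],-1)).as_matrix()/" h.py
python3 - <<'E'
from h import *
c=dict(np.load('top0.npz')); c['rotation']=R.from_quat(np.roll(c['rotation'],-1)).as_matrix(); P=pts(c)
im=c['color']; hsv=cv2.cvtColor(im,cv2.COLOR_BGR2HSV)
m=cv2.inRange(hsv,(100,120,60),(125,255,255)); m[:,:300]=0; m[:,370:]=0; m[:170]=0;m[260:]=0
q=P[m>0]; print('blue n',len(q),'z pct',np.percentile(q[:,2],[2,10,50,90,98]))
pl=q[(q[:,2]>.026)&(q[:,2]<.042)]; rb=q[q[:,2]>.05]
for n,a in(('plate',pl),('rib',rb)):
    r=cv2.minAreaRect((a[:,:2]*1000).astype(np.float32)); print(n,len(a),r,a.mean(0))
box=P[160:260,130:220].reshape(-1,3); 
print('box z',np.histogram(box[:,2],bins=np.arange(-.01,.1,.005)))
for lo,hi in((.022,.034),(.05,.085)):
    a=box[(box[:,2]>lo)&(box[:,2]<hi)]; print(lo,len(a),np.median(a[:,2]),cv2.minAreaRect((a[:,:2]*1000).astype(np.float32)))
print('desk',P[330,250],'jar',P[150,240],'tile',P[260,245],P[300,353])
cv2.imwrite('pics/crop1.png',cv2.resize(im[165:265,130:370],None,fx=3.3,fy=3.3,interpolation=cv2.INTER_CUBIC))
E
```

```text
blue n 1455 z pct [0.02748786 0.03045842 0.03383471 0.05366683 0.05766525]
plate 1227 ((542.597900390625, -211.361572265625), (118.66310119628906, 71.23407745361328), 4.897270679473877) [ 0.54192809 -0.21104389  0.03342275]
rib 187 ((480.8512878417969, -163.16859436035156), (49.160858154296875, 207.86476135253906), 52.80812454223633) [ 0.5398616  -0.20752288  0.0800709 ]
box z (array([ 221, 3781, 2857,  145,   37,  346,  576,  361,   87,   45,   44,
         98,  148,  191,   24,    0,    0,    0,    0,    0,    0]), array([-0.01 , -0.005,  0.   ,  0.005,  0.01 ,  0.015,  0.02 ,  0.025,
        0.03 ,  0.035,  0.04 ,  0.045,  0.05 ,  0.055,  0.06 ,  0.065,
        0.07 ,  0.075,  0.08 ,  0.085,  0.09 ,  0.095]))
0.022 728 0.025872456785455467 ((562.9343872070312, 170.8845977783203), (91.37224578857422, 118.36192321777344), 84.86548614501953)
0.05 363 0.05597365463949622 ((562.1878662109375, 169.5486602783203), (73.21508026123047, 108.18177032470703), 86.0915298461914)
desk [ 0.27445262 -0.01409793 -0.00154174] jar [0.6923519  0.00470031 0.05535888] tile [ 0.43790403 -0.00331415  0.00752677] [ 0.34462045 -0.2499435   0.05162135]
```

View pics/crop1.png

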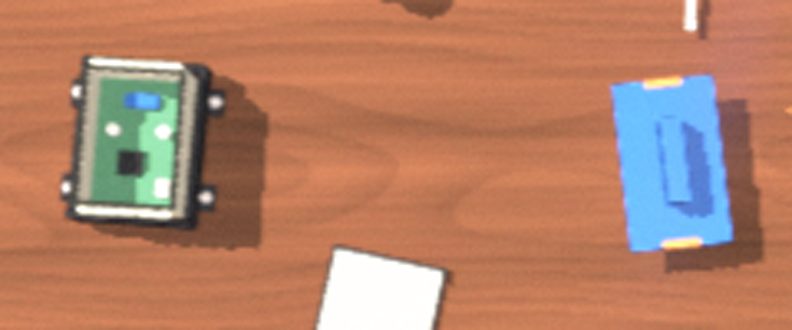

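The crop confirms it: solid blue plate and rib with orange clips at both ends, and the plate measures 119 x 71 mm at z = 34 mm, as it should. The cradle measures 118 x 91 mm. Moving above the cover.

```bash
cat >> h.py <<'E'
def go(t,yaw):  # remaining shift (mm, tool axes) and tool-z turn to reach world t with tool x at yaw (deg)
    s=sensors.get_state(); M=R.from_quat(np.roll(s['orientation'],-1)).as_matrix()
    a=np.degrees(np.arctan2(M[1,0],M[0,0])); d=(yaw-a+90)%180-90
    print('shift mm',((np.array(t)-s['tcp_pos'])@M*1000).round(1),'turn',round(-np.radians(d),4),'yaw now',round(a,2),'tcp',s['tcp_pos'].round(4),'F',np.round(s['wrist_force'],1),'gap',round(s['finger_gap'],4),'t',s['clock'])
E
python3 -m handwheel '[[48,-18,0,0.05,1],[96,-36,0,0.1,1],[144,-54,0,0.15,1],[192,-72,0,0.2,1],[240,-90,0,0.25,1],[288,-108,15,0.3,1],[336,-126,30,0.36,1],[384,-144,45,0.36,1]]'
python3 -c "
from h import *
go([.5426,-.2114,.13],4.9)"
```

```text
clock: 0.9
tcp_pos: [0.5223, -0.2334, 0.1629]
orientation: [0.0, 0.999, 0.042, 0.0]
wrist_force: [0.4, -0.4, -0.2]
finger_gap: 0.0855
grip_force: 0.0
shift mm [ 22.1 -20.3  32.9] turn -0.002 yaw now 4.79 tcp [ 0.5223 -0.2334  0.1629] F [ 0.4 -0.4 -0.2] gap 0.0855 t 0.9
```

```bash
python3 -m handwheel '[[18,-18,25,0,1],[18,-18,25,0,1],[18,-18,25,0,1]]' >/dev/null
python3 - <<'E'
from h import *
go([.5426,-.2114,.13],4.9)
c=cam('wrist'); cv2.imwrite('pics/w1.png',c['color']); print(c['xyz'],c['fx'],c['cx'],c['cy'],c['rotation'].round(3).tolist())
np.savez('w1.npz',**c)
E
```

```text
shift mm [ 5.9 -3.   7.5] turn 0.0009 yaw now 4.95 tcp [ 0.537  -0.2149  0.1375] F [-1.   0.4 -0.2] gap 0.0852 t 1.2
[ 0.60840486 -0.209244    0.3075997 ] 325.19226210127806 280.4948425886253 209.47307871881372 [[0.086, -0.955, -0.284], [-0.996, -0.083, -0.024], [-0.001, 0.285, -0.959]]
```

View pics/w1.png

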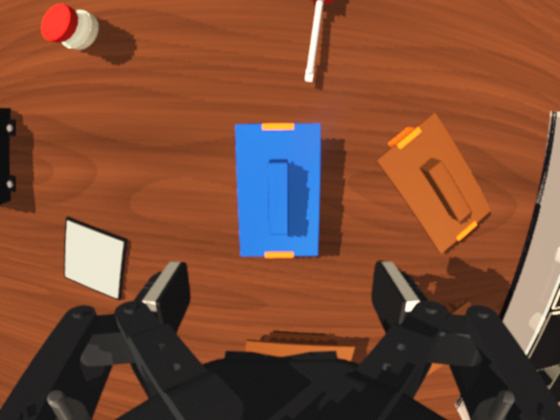

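The wrist view shows the blue cover centred at about (279,190) with its rib at (278,197). The look-alike is clear of it, to the right. I'll refine by casting rays with the fisheye model.

```bash
cat >> h.py <<'E'
def cast(c,uv,z):  # fisheye rays onto plane z
    d=np.atleast_2d(uv)-[c['cx'],c['cy']]; r=np.hypot(*d.T)+1e-9; th=r/c['fx']
    v=np.c_[d*(np.sin(th)/r)[:,None],np.cos(th)]@c['rotation'].T
    return c['xyz']+v*((z-c['xyz'][2])/v[:,2])[:,None]
E
python3 - <<'E'
from h import *
c=dict(np.load('w1.npz')); hsv=cv2.cvtColor(c['color'],cv2.COLOR_BGR2HSV)
m=cv2.inRange(hsv,(100,120,40),(125,255,255))|cv2.inRange(hsv,(10,200,200),(25,255,255)); m[:,:215]=0;m[:,340:]=0;m[:100]=0;m[275:]=0
k=max(cv2.findContours(m,0,1)[0],key=cv2.contourArea).reshape(-1,2)
r=cv2.minAreaRect((cast(c,k,.034)[:,:2]*1000).astype(np.float32)); print(r)
v=hsv[...,2]; print(cast(c,[[278,161],[278,235],[268,197],[288,197]],.056).round(4).tolist())
E
```

```text
((542.0213012695312, -212.9351348876953), (119.72045135498047, 72.01911163330078), 5.288158893585205)
[[0.5729, -0.2102, 0.056], [0.5117, -0.2153, 0.056], [0.5434, -0.2046, 0.056], [0.5447, -0.2206, 0.056]]
```

```bash
python3 -m handwheel '[[3,-3,25,0,1],[5,-2,50,0,1],[5,-2,70,0,1],[5,-2,80,0,1],[5,-2,80,0,1]]' >/dev/null
python3 -c "
from h import *
go([.542,-.2127,.038],5.1)"
```

```text
shift mm [ 0.9 -1.4 20. ] turn -0.0062 yaw now 4.75 tcp [ 0.5413 -0.2142  0.058 ] F [ 0.1  0.5 -0.7] gap 0.0855 t 1.75
```

```bash
python3 -m handwheel '[[1,-1,12,-0.005,0.7],[1,-1,20,-0.005,0.6],[1,-1,20,-0.005,0.3],[1,-1,20,-0.005,0],[1,-1,20,-0.005,0],[1,-1,20,-0.005,0],[1,-1,20,-0.005,0],[1,-1,20,-0.005,0]]' 60
python3 -c "
from h import *
go([.542,-.2127,.038],5.1)"
```

```text
clock: 2.55
tcp_pos: [0.5435, -0.2123, 0.0387]
orientation: [0.0, 0.999, 0.045, 0.0]
wrist_force: [0.1, 0.8, -0.7]
finger_gap: -0.0001
grip_force: 0.0
shift mm [-1.5  0.3  0.7] turn 0.0009 yaw now 5.15 tcp [ 0.5435 -0.2123  0.0387] F [ 0.1  0.8 -0.7] gap -0.0001 t 2.55
```

The fingers shut on nothing, so I'll look.

```bash
python3 - <<'E'
from h import *
c=cam('wrist'); cv2.imwrite('pics/w2.png',c['color'])
s=cam('scene'); np.savez('s2.npz',**s)
cv2.imwrite('pics/s2.png',cv2.resize(s['color'][180:330,150:350],None,fx=3,fy=3))
np.savez('w2.npz',**c)
E
```

```text
(no output)
```

View pics/w2.png

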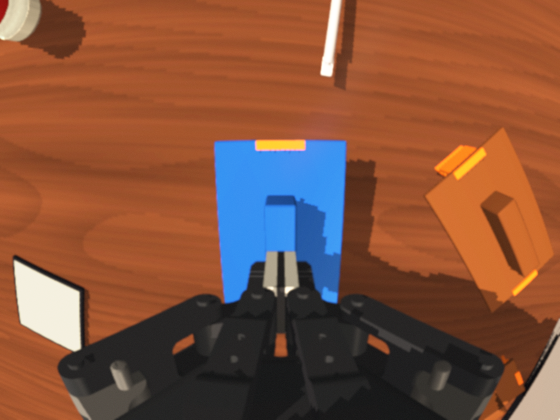

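View pics/s2.png

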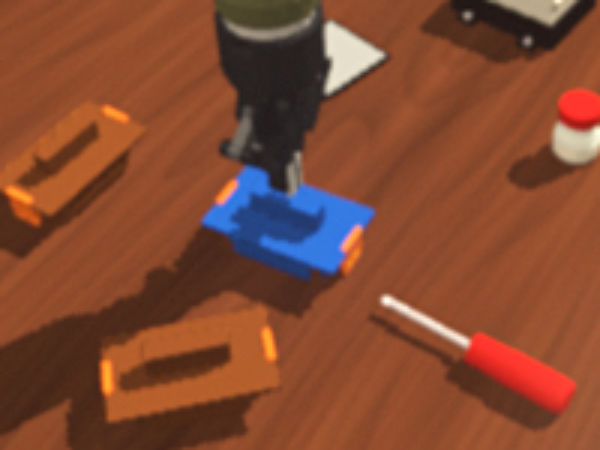

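The wrist view shows the shut fingertips at about (281,258-290) with the rib in front and below at (281,200-250). The scene crop shows the tips at (290,190), apparently over the rib. I'll project the TCP into both views and check the depth there.

```bash
python3 - <<'E'
from h import *
w=dict(np.load('w2.npz')); s=dict(np.load('s2.npz')); st=sensors.get_state(); t=st['tcp_pos']; print(t)
for n,p in(('tcp',t),('ribc',np.array([.542,-.2127,.056])),('rib-end',np.array([.512,-.2154,.056])),('rib+end',np.array([.572,-.21,.056])),('tcp+20',t+[0,0,.02])):
    q=(p-s['xyz'])@s['rotation']; print(n,'scene crop',((np.array([q[0]/q[2]*s['fx']+s['cx'],q[1]/q[2]*s['fy']+s['cy']])-[150,180])*3).round(0),end=' ')
    q=(p-w['xyz'])@w['rotation']; a=np.hypot(q[0],q[1]); th=np.arctan2(a,q[2]); print('wrist',(q[:2]/a*th*w['fx']+[w['cx'],w['cy']]).round(0))
z=w['z_map']; print([(v,round(float(z[v,281]),3)) for v in range(190,300,8)])
def wp(u,v):
    d=np.array([u-w['cx'],v-w['cy']]);r=np.hypot(*d);th=r/w['fx'];ray=np.r_[d/r*np.tan(th),1]*z[v,u];return (w['rotation']@ray+w['xyz']).round(4).tolist()
for v in (160,205,215,230,245,256,262,275): print(v,wp(281,v),wp(272,v))
E
```

```text
[ 0.54340991 -0.21223325  0.03855686]
tcp scene crop [287. 212.] wrist [280. 245.]
ribc scene crop [284. 196.] wrist [280. 261.]
rib-end scene crop [251. 184.] wrist [280. 309.]
rib+end scene crop [317. 209.] wrist [280. 205.]
tcp+20 scene crop [285. 194.] wrist [280. 260.]
[(190, 0.179), (198, 0.171), (206, 0.158), (214, 0.16), (222, 0.161), (230, 0.163), (238, 0.162), (246, 0.164), (254, 0.147), (262, 0.139), (270, 0.131), (278, 0.124), (286, 0.118), (294, 0.119)]
160 [0.5911, -0.2086, 0.0349] [0.5907, -0.2038, 0.035]
205 [0.5719, -0.2103, 0.056] [0.5712, -0.2059, 0.055]
215 [0.5667, -0.2108, 0.0557] [0.5668, -0.2064, 0.0573]
230 [0.5587, -0.2115, 0.0554] [0.5585, -0.207, 0.0558]
245 [0.551, -0.2122, 0.0564] [0.5502, -0.2077, 0.0554]
256 [0.5536, -0.2119, 0.0755] [0.5534, -0.2079, 0.0758]
262 [0.5537, -0.2119, 0.0819] [0.5542, -0.208, 0.0837]
275 [0.5536, -0.2119, 0.0937] [0.5538, -0.2083, 0.0947]
```

The reported TCP doesn't match the seen fingertip, which lies about 20-25 mm higher, just over the rib top at 0.056 m. I'll measure the tip height properly.

```bash
python3 - <<'E'
from h import *
w=dict(np.load('w2.npz')); s=dict(np.load('s2.npz'))
z=w['z_map']
def wp(u,v):
    d=np.array([u-w['cx'],v-w['cy']]);r=np.hypot(*d);th=r/w['fx'];return (w['rotation']@(np.r_[d/r*np.tan(th),1]*z[v,u])+w['xyz']).round(4).tolist()
for v in range(246,259): print(v,wp(276,v),wp(285,v), w['color'][v,276].tolist())
P=pts(s); 
for v in range(236,252): print(v,[P[v,u].round(3).tolist() for u in (244,246,248)])
E
```

```text
246 [0.5497, -0.2097, 0.0551] [0.5502, -0.2143, 0.0553] [242, 149, 57]
247 [0.5496, -0.2098, 0.0561] [0.5498, -0.2144, 0.0558] [242, 148, 55]
248 [0.5491, -0.2098, 0.0563] [0.5495, -0.2144, 0.0562] [242, 147, 55]
249 [0.5484, -0.2099, 0.056] [0.5492, -0.2144, 0.0569] [241, 146, 58]
250 [0.5478, -0.2099, 0.0558] [0.5482, -0.2145, 0.0559] [231, 141, 77]
251 [0.5535, -0.2096, 0.07] [0.5536, -0.2138, 0.0695] [187, 139, 118]
252 [0.5535, -0.2096, 0.0714] [0.554, -0.2137, 0.0716] [146, 147, 152]
253 [0.5532, -0.2097, 0.0718] [0.5543, -0.2137, 0.0733] [131, 152, 163]
254 [0.5542, -0.2096, 0.0752] [0.554, -0.2137, 0.0739] [131, 152, 162]
255 [0.5537, -0.2097, 0.0751] [0.5539, -0.2137, 0.0747] [130, 152, 162]
256 [0.5534, -0.2097, 0.0754] [0.5539, -0.2137, 0.0757] [130, 150, 161]
257 [0.5532, -0.2097, 0.0761] [0.5539, -0.2137, 0.0768] [127, 149, 159]
258 [0.5534, -0.2097, 0.0777] [0.5537, -0.2137, 0.0776] [127, 148, 158]
236 [[0.552, -0.223, 0.102], [0.552, -0.217, 0.097], [0.555, -0.213, 0.094]]
237 [[0.552, -0.224, 0.099], [0.552, -0.216, 0.092], [0.554, -0.212, 0.09]]
238 [[0.553, -0.226, 
[... 343 characters left out ...]
, -0.215, 0.077]]
243 [[0.55, -0.224, 0.079], [0.55, -0.217, 0.073], [0.555, -0.216, 0.074]]
244 [[0.539, -0.211, 0.058], [0.55, -0.217, 0.069], [0.546, -0.205, 0.056]]
245 [[0.541, -0.214, 0.058], [0.543, -0.209, 0.055], [0.55, -0.21, 0.059]]
246 [[0.542, -0.216, 0.057], [0.547, -0.214, 0.058], [0.551, -0.211, 0.057]]
247 [[0.546, -0.22, 0.059], [0.548, -0.216, 0.057], [0.553, -0.215, 0.059]]
248 [[0.545, -0.22, 0.056], [0.549, -0.217, 0.055], [0.555, -0.217, 0.058]]
249 [[0.545, -0.22, 0.053], [0.55, -0.218, 0.053], [0.556, -0.219, 0.057]]
250 [[0.544, -0.219, 0.047], [0.549, -0.218, 0.049], [0.556, -0.219, 0.054]]
251 [[0.544, -0.22, 0.044], [0.549, -0.219, 0.047], [0.553, -0.216, 0.046]]
```

Both views put the real fingertip at z ≈ 0.069 with the TCP reading 0.0386, so the reported TCP lies about 30 mm beyond the visible tips. I'll go by sight: open, descend 28 mm more, then close while watching the force.

```bash
python3 -m handwheel '[[-1,0,0,0,0.6],[-1,0,0,0,0.6],[-1,0,0,0,0.6],[-1,0,0,0,0.6],[-1,0,10,0,0.6],[-1,0,20,0,0.6],[-1,0,20,0,0.6]]' 60
python3 -m handwheel '[[0,0,3,0,0.6],[0,0,6,0,0.6],[0,0,8,0,0.6],[0,0,8,0,0.6]]'
```

```text
clock: 3.35
tcp_pos: [0.5408, -0.2114, 0.0162]
orientation: [-0.001, 0.999, 0.045, -0.002]
wrist_force: [0.4, 0.0, -0.2]
finger_gap: 0.0508
grip_force: 0.0
clock: 3.75
tcp_pos: [0.5422, -0.2122, 0.0102]
orientation: [-0.0, 0.999, 0.045, -0.0]
wrist_force: [0.3, -0.9, 0.5]
finger_gap: 0.0511
grip_force: 0.0
```

```bash
python3 -m handwheel '[[0,0,0,0,0.3],[0,0,0,0,0],[0,0,0,0,0],[0,0,0,0,0],[0,0,0,0,0],[0,0,0,0,0]]' 60
```

```text
clock: 4.35
tcp_pos: [0.5426, -0.2124, 0.0109]
orientation: [0.0, 0.999, 0.045, 0.0]
wrist_force: [-1.5, 0.2, 3.9]
finger_gap: 0.0143
grip_force: 59.7
```

Gripped: 60 N, gap 14 mm. Lifting gently.

```bash
python3 -m handwheel '[[0,0,-8,0,0],[0,0,-25,0,0],[0,0,-50,0,0],[0,0,-75,0,0],[0,0,-95,0,0],[0,0,-105,0,0],[0,0,-110,0,0],[0,0,-110,0,0]]'
python3 - <<'E'
from h import *
go([.563,.171,.12],-4.9)
c=cam('wrist'); cv2.imwrite('pics/w3.png',c['color']); np.savez('w3.npz',**c)
E
```

```text
clock: 5.15
tcp_pos: [0.5423, -0.2123, 0.1205]
orientation: [0.0, 0.999, 0.045, 0.0]
wrist_force: [0.9, -0.8, -2.0]
finger_gap: 0.0145
grip_force: 59.2
shift mm [  54.9 -379.9    0.4] turn 0.1753 yaw now 5.15 tcp [ 0.5423 -0.2123  0.1205] F [ 0.9 -0.8 -2. ] gap 0.0145 t 5.15
```

View pics/w3.png

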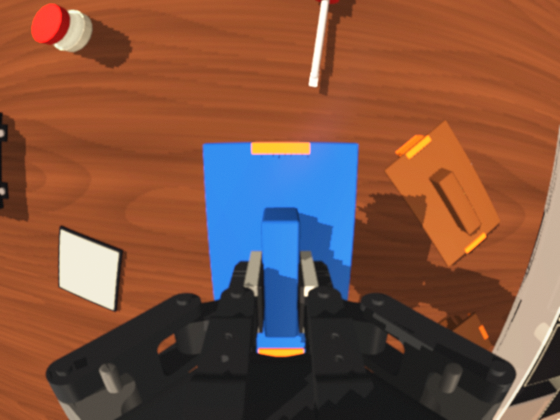

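The cover is held squarely, with the rib between the pads at (281,260) and the plate's front edge at row 143. Next I'll carry it to about 105 mm beside the box, so the wrist camera sees the box and the held cover together.

```bash
python3 -m handwheel '[[4,-20,0,0.02,0],[10,-60,0,0.05,0],[17,-105,0,0.08,0],[25,-150,0,0.11,0],[33,-195,0,0.14,0],[40,-240,0,0.17,0],[45,-268,0,0.175,0],[46,-275,0,0.175,0]]' >/dev/null
python3 -m handwheel '[[0,0,0,0,0],[0,0,0,0,0],[0,0,0,0,0]]'
python3 - <<'E'
from h import *
go([.563,.171,.12],-4.9)
c=cam('wrist'); cv2.imwrite('pics/w4.png',cv2.resize(c['color'],None,fx=1.42,fy=1.42)); np.savez('w4.npz',**c)
E
```

```text
clock: 6.3
tcp_pos: [0.5625, 0.0484, 0.1202]
orientation: [-0.006, 0.999, -0.031, -0.0]
wrist_force: [-0.5, 0.0, -1.2]
finger_gap: 0.0148
grip_force: 59.2
shift mm [  -7.2 -122.4    1.8] turn 0.0231 yaw now -3.58 tcp [0.5625 0.0484 0.1202] F [-0.5  0.  -1.2] gap 0.0148 t 6.3
```

View pics/w4.png

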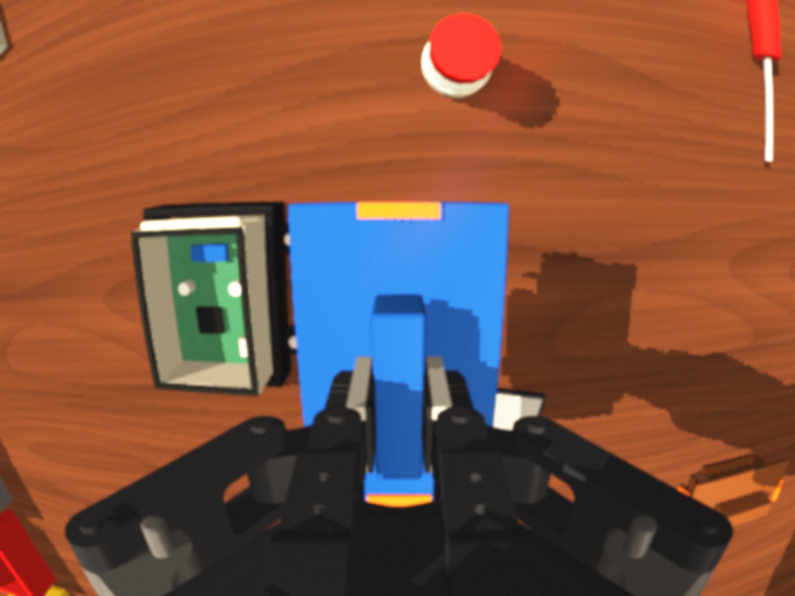

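The wrist view shows the box at (200,310) of the enlarged picture, the seal's dark frame with corners at (135,232), (243,229), (262,392) and (157,388), and the held cover at (400,300). I'll measure both in this one view.

```bash
python3 - <<'E'
from h import *
w=dict(np.load('w4.npz')); v,u=np.mgrid[:420,:560]; z=w['z_map']
d=np.stack([u-w['cx'],v-w['cy']],-1); r=np.hypot(d[...,0],d[...,1])+1e-9; th=r/w['fx']
P=np.concatenate([d/r[...,None]*np.tan(th)[...,None]*z[...,None],z[...,None]],-1)@w['rotation'].T+w['xyz']
b=P[130:290,80:205].reshape(-1,3); col=w['color'][130:290,80:205].reshape(-1,3)
h,e=np.histogram(b[:,2],bins=np.arange(.02,.09,.002)); print(dict(zip(e.round(3).tolist(),h.tolist())))
blk=(col.max(1)<70)&(b[:,2]>.05); print('black>50mm',blk.sum(),np.percentile(b[blk,2],[5,25,50,75,95]).round(4))
zt=np.median(b[blk&(b[:,2]>np.percentile(b[blk,2],40)),2]); print('zt',zt)
a=b[(abs(b[:,2]-zt)<.003)&blk]; print('seal rect',len(a),cv2.minAreaRect((a[:,:2]*1000).astype(np.float32)))
# desk/cradle checks
print('desk',P[60,100].round(4), 'cradle', np.median(b[(b[:,2]>.022)&(b[:,2]<.034),2]))
print('corners@zt',cast(w,np.array([[133,232],[243,228],[262,392],[156,387]])/1.42,zt).round(4).tolist())
hsv=cv2.cvtColor(w['color'],cv2.COLOR_BGR2HSV); m=cv2.inRange(hsv,(100,120,40),(125,255,255))>0
q=P[m&(u>195)&(v<260)&(P[...,2]>.1)]; pl=q[q[:,2]<np.median(q[:,2])+.006]
A=np.c_[pl[:,:2],np.ones(len(pl))]; k=np.linalg.lstsq(A,pl[:,2],rcond=None)[0]; print('plate z',np.median(pl[:,2]),'slopes',k[:2].round(4))
zp=np.median(pl[:,2]); print('plate front corners',cast(w,np.array([[289,204],[508,204]])/1.42,zp).round(4).tolist())
print('tcp',sensors.get_state()['tcp_pos'].round(4))
# rib top edges & rib front
rt=P[m&(P[...,2]>zp+.015)&(u>200)&(P[...,2]<zp+.03)]; print('rib',len(rt),np.median(rt[:,2]),np.percentile(rt[:,0],[1,99]).round(4),np.percentile(rt[:,1],[1,99]).round(4))
E
```

```text
{0.02: 3152, 0.022: 704, 0.024: 660, 0.026: 1112, 0.028: 1081, 0.03: 292, 0.032: 257, 0.034: 211, 0.036: 258, 0.038: 236, 0.04: 250, 0.042: 264, 0.044: 260, 0.046: 240, 0.048: 339, 0.05: 582, 0.052: 422, 0.054: 372, 0.056: 983, 0.058: 753, 0.06: 2, 0.062: 0, 0.064: 0, 0.066: 0, 0.068: 0, 0.07: 0, 0.072: 0, 0.074: 0, 0.076: 0, 0.078: 0, 0.08: 0, 0.082: 0, 0.084: 0, 0.086: 0}
black>50mm 1157 [0.0564 0.0574 0.0579 0.0584 0.0591]
zt 0.05828407561998042
seal rect 1133 ((561.8770751953125, 167.7476806640625), (72.00946807861328, 98.20597076416016), 86.0606460571289)
desk [7.112e-01 2.172e-01 5.000e-04] cradle 0.02748793687508677
corners@zt [[0.6134, 0.1978, 0.0583], [0.6083, 0.1279, 0.0583], [0.5124, 0.1321, 0.0583], [0.5156, 0.2051, 0.0583]]
plate z 0.14342568234632816 slopes [-0.0013  0.0129]
plate front corners [[0.624, 0.0793, 0.1434], [0.6197, 0.0087, 0.1434]]
tcp [0.5626 0.0485 0.1203]
rib 4398 0.1654123622778722 [0.5336 0.5923] [0.0384 0.056 ]
```

The relative measurement is consistent: the seal outer frame is 72 x 98 mm with its top at z = 0.058, and the cover hasn't slipped in the grip. Target TCP is (0.5623, 0.1687), yaw -4.0°. Expected readings are about 0.069 at skirt entry, 0.052 at clip touch and 0.038 at home.

```bash
python3 -m handwheel '[[-2,-20,0,0.005,0],[-4,-55,0,0.007,0],[-6,-90,0,0.007,0],[-8,-112,0,0.007,0],[-8,-120,0,0.007,0],[-8,-120,0,0.007,0],[-8,-120,15,0.007,0],[-8,-120,15,0.007,0]]' >/dev/null
python3 -c "
from h import *
go([.5623,.1687,.085],-4.0); print(sensors.get_state()['orientation'].round(4))"
```

```text
shift mm [  1.6 -63.8  25.1] turn 0.0825 yaw now 0.73 tcp [0.5616 0.1037 0.1067] F [-0.5  0.5 -2.3] gap 0.0145 t 7.15
[-0.0262  0.9996  0.0063 -0.0019]
```

The move stopped short and tilted, so I'll check the joints.

```bash
python3 -c "
from h import *
s=sensors.get_state(); print(s['joint_pos'].round(3), s['tau'].round(1), s['qvel'].round(3),s['wrist_force'],s['ft_torque'])"
```

```text
[ 0.012  0.35  -0.146  1.078  0.052  3.141] [  0.1 -50.1  29.6  -0.2   0.2  -0. ] [ 0.007  0.025 -0.04  -0.053  0.008 -0.001] [-0.53163351  0.54003947 -2.33016311] [-0.0813158  -0.02516925  0.00287767]
```

Joint 6 sits at its limit (3.14). The cover fits either way round, so I'll make the half turn backwards (j6 → 0.36), starting with a short turn to see whether the tilt resolves.

```bash
python3 -m handwheel '[[0,0,-10,-0.14,0],[0,0,-14,-0.28,0],[0,0,-14,-0.42,0],[0,0,-14,-0.56,0],[0,0,-14,-0.56,0],[0,0,-14,-0.56,0]]' >/dev/null
python3 -c "
from h import *
go([.5623,.1687,.12],176); s=sensors.get_state(); print(s['orientation'].round(4),s['joint_pos'].round(3))"
```

```text
shift mm [ 35.5 -55.2   5.1] turn 0.6383 yaw now 32.57 tcp [0.5621 0.1029 0.1216] F [-0.   1.1 -2.4] gap 0.0146 t 7.75
[-0.0256  0.9595  0.2806  0.0058] [ 0.01   0.34  -0.122  1.112  0.052  2.583]
```

Turning about the tool axis doesn't remove the tilt: j5 = 0.052, picked up at the upper j6 stop. By symmetry, pressing gently against the lower j6 stop should undo it. There's plenty of time, so I'll turn there.

```bash
for i in 1; do python3 -m handwheel '[[0,0,0,-0.14,0],[0,0,0,-0.29,0],[0,0,0,-0.44,0],[0,0,0,-0.59,0],[0,0,0,-0.74,0],[0,0,0,-0.89,0],[0,0,0,-1.03,0],[0,0,0,-1.18,0]]'; done >/dev/null
python3 -m handwheel '[[0,0,0,-0.14,0],[0,0,0,-0.29,0],[0,0,0,-0.44,0],[0,0,0,-0.59,0],[0,0,0,-0.74,0],[0,0,0,-0.89,0],[0,0,0,-1.03,0],[0,0,0,-1.18,0]]' >/dev/null
python3 -m handwheel '[[0,0,0,-0.14,0],[0,0,0,-0.29,0],[0,0,0,-0.44,0],[0,0,0,-0.59,0],[0,0,0,-0.74,0],[0,0,0,-0.89,0],[0,0,0,-1.03,0],[0,0,0,-1.18,0]]' >/dev/null
python3 -m handwheel '[[0,0,0,-0.14,0],[0,0,0,-0.29,0],[0,0,0,-0.44,0],[0,0,0,-0.59,0],[0,0,0,-0.74,0],[0,0,0,-0.89,0],[0,0,0,-1.03,0],[0,0,0,-1.18,0]]' >/dev/null
python3 -c "
from h import *
go([.5623,.1687,.12],176); s=sensors.get_state(); print(s['orientation'].round(4),s['joint_pos'].round(3))"
```

```text
shift mm [-54.6 -36.1   5.3] turn -0.9171 yaw now -56.55 tcp [0.5622 0.103  0.1219] F [ 0.6 -0.3 -0.5] gap 0.0144 t 10.95
[-0.0224  0.8802 -0.4738 -0.0137] [ 0.01   0.34  -0.121  1.112  0.052 -2.144]
```

```bash
python3 -m handwheel '[[0,0,0,-0.14,0],[0,0,0,-0.29,0],[0,0,0,-0.44,0],[0,0,0,-0.59,0],[0,0,0,-0.74,0],[0,0,0,-0.89,0],[0,0,0,-1.03,0],[0,0,0,-1.06,0]]' >/dev/null
python3 -m handwheel '[[0,0,0,0,0],[0,0,0,0,0]]' >/dev/null
python3 -c "
from h import *
go([.5623,.1687,.12],176); s=sensors.get_state(); print(s['orientation'].round(4),s['joint_pos'].round(3))"
```

```text
shift mm [  2.9 -49.6   4. ] turn 0.1139 yaw now 2.52 tcp [0.5616 0.1189 0.122 ] F [-0.5  0.1 -1.1] gap 0.0146 t 11.95
[-0.0199  0.9996  0.022  -0.    ] [ 0.046  0.343 -0.116  1.111  0.04  -3.14 ]
```

That works: the tilt is down to 0.040. Repeating with more over-turn.

```bash
python3 -m handwheel '[[0,0,0,-0.1,0],[0,0,0,-0.2,0],[0,0,0,-0.2,0],[0,0,0,-0.2,0]]' >/dev/null
python3 -c "
from h import *
go([.5623,.1687,.12],176); s=sensors.get_state(); print(s['orientation'].round(4),s['joint_pos'].round(3))"
```

```text
shift mm [8.7 4.2 2.1] turn 0.2313 yaw now 9.25 tcp [0.5531 0.1714 0.122 ] F [-0.1  0.  -1.2] gap 0.0146 t 12.35
[5.000e-04 9.967e-01 8.060e-02 3.700e-03] [ 1.630e-01  3.500e-01 -1.050e-01  1.108e+00 -2.000e-03 -3.140e+00]
```

The tilt is now about 7 mrad, and yaw -4° is reachable from this side (j6 ≈ -2.9). Aligning over the box.

```bash
python3 -m handwheel '[[4,2,0,0.1,0],[8.5,4,0,0.2,0],[8.5,4,0,0.231,0],[8.5,4,10,0.231,0],[8.5,4,15,0.231,0],[8.5,4,15,0.231,0]]' >/dev/null
python3 - <<'E'
from h import *
go([.5623,.1687,.085],-4.0); s=sensors.get_state(); print(s['orientation'].round(4),s['joint_pos'].round(3), (R.from_quat(np.roll(s['orientation'],-1)).as_matrix()[:,2]).round(4))
c=cam('wrist'); w=c; z=w['z_map']; v,u=np.mgrid[:420,:560]
d=np.stack([u-w['cx'],v-w['cy']],-1); r=np.hypot(d[...,0],d[...,1])+1e-9; th=r/w['fx']
P=np.concatenate([d/r[...,None]*np.tan(th)[...,None]*z[...,None],z[...,None]],-1)@w['rotation'].T+w['xyz']
hsv=cv2.cvtColor(w['color'],cv2.COLOR_BGR2HSV); m=cv2.inRange(hsv,(100,120,40),(125,255,255))>0
q=P[m&(u>195)&(v<260)&(P[...,2]>.1)]; pl=q[q[:,2]<np.median(q[:,2])+.006]
k=np.linalg.lstsq(np.c_[pl[:,:2],np.ones(len(pl))],pl[:,2],rcond=None)[0]; print('plate z',np.median(pl[:,2]),'slopes',k[:2].round(4))
E
```

```text
shift mm [ 0.8 -1.  20.5] turn -0.0005 yaw now -4.03 tcp [0.5613 0.1678 0.1055] F [-0.1 -0.1 -0.9] gap 0.0145 t 12.95
[ 2.000e-04  9.994e-01 -3.520e-02  2.400e-03] [ 1.540e-01  3.750e-01 -1.100e-01  1.081e+00 -1.000e-03 -2.917e+00] [ 4.7e-03 -6.0e-04 -1.0e+00]
plate z 0.12889042637582201 slopes [ 0.0032 -0.0004]
```

The tilt is 5 mrad and alignment is within 1 mm. Descending, slowly from skirt entry on.

```bash
python3 -m handwheel '[[0.8,-1,8,0,0],[0.8,-1,18,0,0],[0.8,-1,26,0,0],[0.8,-1,30,0,0],[0.8,-1,30,0,0],[0.8,-1,30,0,0]]'
python3 -c "
from h import *
go([.5623,.1687,.066],-4.0)"
```

```text
clock: 13.6
tcp_pos: [0.5634, 0.1694, 0.0771]
orientation: [-0.0, 0.999, -0.035, 0.004]
wrist_force: [0.4, 0.9, -1.0]
finger_gap: 0.0148
grip_force: 59.3
shift mm [-1.2  0.8 11.1] turn -0.0001 yaw now -4.0 tcp [0.5634 0.1694 0.0771] F [ 0.4  0.9 -1. ] gap 0.0148 t 13.6
```

```bash
python3 -m handwheel '[[-0.5,0.3,3,0,0],[-0.5,0.3,6,0,0],[-0.5,0.3,8,0,0],[-0.5,0.3,10,0,0],[-0.5,0.3,12,0,0],[-0.5,0.3,12,0,0]]'
python3 -c "
from h import *
go([.5623,.1687,.066],-4.0)"
```

```text
clock: 14.2
tcp_pos: [0.5628, 0.1691, 0.0648]
orientation: [-0.0, 0.999, -0.035, 0.003]
wrist_force: [0.1, 0.5, -1.2]
finger_gap: 0.0145
grip_force: 59.3
shift mm [-0.5  0.4 -1.2] turn -0.0002 yaw now -4.01 tcp [0.5628 0.1691 0.0648] F [ 0.1  0.5 -1.2] gap 0.0145 t 14.2
```

```bash
python3 -m handwheel '[[0,0,1.5,0,0],[0,0,3,0,0],[0,0,4,0,0],[0,0,5,0,0],[0,0,5,0,0]]'
python3 -c "
from h import *
go([.5623,.1687,.06],-4.0); print(sensors.get_state()['ft_torque'])"
```

```text
clock: 14.7
tcp_pos: [0.563, 0.1691, 0.06]
orientation: [-0.0, 0.999, -0.035, 0.004]
wrist_force: [0.6, 0.6, -0.9]
finger_gap: 0.0147
grip_force: 59.3
shift mm [-0.7  0.4 -0. ] turn -0.0002 yaw now -4.01 tcp [0.563  0.1691 0.06  ] F [ 0.6  0.6 -0.9] gap 0.0147 t 14.7
[0.00346193 0.03021213 0.00490839]
```

The skirt is 9 mm in, past its lead-in, with no force. Continuing to clip contact.

```bash
python3 -m handwheel '[[0,0,1.5,0,0],[0,0,3,0,0],[0,0,5,0,0],[0,0,6.5,0,0],[0,0,6.5,0,0]]'
python3 -m handwheel '[[0,0,1,0,0],[0,0,2,0,0],[0,0,3,0,0],[0,0,4,0,0],[0,0,4,0,0]]'
```

```text
clock: 15.2
tcp_pos: [0.5626, 0.1691, 0.0532]
orientation: [-0.0, 0.999, -0.035, 0.003]
wrist_force: [-0.4, 0.2, -0.8]
finger_gap: 0.0143
grip_force: 59.3
clock: 15.7
tcp_pos: [0.5631, 0.1691, 0.0496]
orientation: [-0.0, 0.999, -0.035, 0.004]
wrist_force: [-2.0, 0.7, 0.8]
finger_gap: 0.0148
grip_force: 59.5
```

The clips are touching the bead, with force just starting to rise. On in 1 mm rows.

```bash
python3 -m handwheel '[[0,0,1,0,0],[0,0,2,0,0],[0,0,3,0,0],[0,0,3,0,0]]'
python3 -m handwheel '[[0,0,1,0,0],[0,0,2,0,0],[0,0,3,0,0],[0,0,3,0,0]]'
```

```text
clock: 16.1
tcp_pos: [0.5635, 0.1692, 0.0468]
orientation: [-0.0, 0.999, -0.035, 0.004]
wrist_force: [-0.9, 0.2, 2.1]
finger_gap: 0.0145
grip_force: 59.8
clock: 16.5
tcp_pos: [0.5633, 0.1692, 0.0435]
orientation: [-0.0, 0.999, -0.035, 0.004]
wrist_force: [-0.6, 0.8, 3.0]
finger_gap: 0.0145
grip_force: 59.9
```

```bash
python3 -m handwheel '[[0,0,1,0,0],[0,0,2,0,0],[0,0,2,0,0]]'
python3 -m handwheel '[[0,0,1,0,0],[0,0,1.5,0,0],[0,0,1.5,0,0]]'
```

```text
clock: 16.8
tcp_pos: [0.5629, 0.169, 0.041]
orientation: [0.0, 0.999, -0.035, 0.003]
wrist_force: [-1.3, 0.1, -1.1]
finger_gap: 0.0144
grip_force: 59.6
clock: 17.1
tcp_pos: [0.5628, 0.169, 0.0395]
orientation: [0.0, 0.999, -0.035, 0.003]
wrist_force: [-0.4, -0.0, -2.7]
finger_gap: 0.0144
grip_force: 59.2
```

The force has fallen, so the noses are over the bead. Now onto the seal in 0.5 mm steps.

```bash
python3 -m handwheel '[[0,0,0.5,0,0],[0,0,1,0,0],[0,0,1,0,0]]'|grep -E 'tcp|wrist'
python3 -m handwheel '[[0,0,0.5,0,0],[0,0,0.5,0,0]]'|grep -E 'tcp|wrist'
```

```text
tcp_pos: [0.563, 0.169, 0.0389]
wrist_force: [-1.6, -0.1, -3.2]
tcp_pos: [0.5631, 0.169, 0.0386]
wrist_force: [-1.1, -0.7, -1.6]
```

```bash
python3 -m handwheel '[[0,0,0.5,0,0],[0,0,0.5,0,0]]'|grep -E 'tcp|wrist'
```

```text
tcp_pos: [0.5631, 0.169, 0.0384]
wrist_force: [-2.0, -0.2, 1.1]
```

```bash
python3 -m handwheel '[[0,0,0.5,0,0],[0,0,0.5,0,0]]'|grep -E 'tcp|wrist'
python3 -m handwheel '[[0,0,0.5,0,0],[0,0,0.5,0,0]]'|grep -E 'tcp|wrist'
```

```text
tcp_pos: [0.5632, 0.169, 0.0382]
wrist_force: [-3.7, -0.8, 4.7]
tcp_pos: [0.5632, 0.1691, 0.038]
wrist_force: [-3.4, -2.2, 6.7]
```

```bash
python3 -m handwheel '[[0,0,0.5,0,0],[0,0,0.5,0,0]]'|grep -E 'tcp|wrist'
```

```text
tcp_pos: [0.5632, 0.1691, 0.0378]
wrist_force: [-4.6, -1.1, 8.1]
```

```bash
python3 -m handwheel '[[0,0,0.5,0,0],[0,0,0.5,0,0]]'|grep -E 'tcp|wrist'
python3 -m handwheel '[[0,0,0.5,0,0],[0,0,0.5,0,0]]'|grep -E 'tcp|wrist'
```

```text
tcp_pos: [0.5632, 0.1691, 0.0376]
wrist_force: [-5.2, -1.6, 10.9]
tcp_pos: [0.5632, 0.1691, 0.0373]
wrist_force: [-6.3, -2.6, 11.7]
```

```bash
python3 -m handwheel '[[0,0,0.3,0,0],[0,0,0.3,0,0]]'|grep -E 'tcp|wrist'
```

```text
tcp_pos: [0.5632, 0.1691, 0.0372]
wrist_force: [-7.4, -2.0, 13.3]
```

About 15 N net, which closes the clips. Relieving the push, then letting go.

```bash
python3 -m handwheel '[[0,0,-1,0,0],[0,0,-2,0,0],[0,0,-2.5,0,0],[0,0,-2.5,0,0]]'|grep -E 'tcp|wrist'
python3 -m handwheel '[[0,0,0,0,0.3],[0,0,0,0,0.5],[0,0,0,0,0.5],[0,0,0,0,0.5],[0,0,0,0,0.5]]'
python3 -m handwheel '[[0,0,-10,0,0.5],[0,0,-30,0,0.5],[0,0,-60,0,0.5],[0,0,-100,0,0.5],[0,0,-120,0,0.5],[0,0,-120,0,0.5],[0,0,-120,0,0.5]]'
python3 - <<'E'
from h import *
w=cam('wrist'); cv2.imwrite('pics/w5.png',w['color']); s=cam('scene'); cv2.imwrite('pics/s5.png',cv2.resize(s['color'][130:230,260:400],None,fx=5,fy=5))
z=w['z_map']; v,u=np.mgrid[:420,:560]
d=np.stack([u-w['cx'],v-w['cy']],-1); r=np.hypot(d[...,0],d[...,1])+1e-9; th=r/w['fx']
P=np.concatenate([d/r[...,None]*np.tan(th)[...,None]*z[...,None],z[...,None]],-1)@w['rotation'].T+w['xyz']
hsv=cv2.cvtColor(w['color'],cv2.COLOR_BGR2HSV); m=cv2.inRange(hsv,(100,120,40),(125,255,255))>0
q=P[m&(P[...,2]>.03)]; pl=q[abs(q[:,2]-np.median(q[:,2]))<.006]
k=np.linalg.lstsq(np.c_[pl[:,:2],np.ones(len(pl))],pl[:,2],rcond=None)[0]; print('plate z',np.median(pl[:,2]),'slopes',k[:2].round(4),cv2.minAreaRect((pl[:,:2]*1000).astype(np.float32)))
E
```

```text
tcp_pos: [0.5633, 0.1691, 0.0381]
wrist_force: [-2.7, -1.0, 5.4]
clock: 19.9
tcp_pos: [0.5634, 0.1692, 0.0377]
orientation: [-0.0, 0.999, -0.035, 0.004]
wrist_force: [0.0, 0.2, 0.1]
finger_gap: 0.0424
grip_force: 0.0
clock: 20.6
tcp_pos: [0.5627, 0.1692, 0.1586]
orientation: [-0.0, 0.999, -0.035, 0.005]
wrist_force: [0.1, -1.3, -1.0]
finger_gap: 0.0426
grip_force: 0.0
plate z 0.06158311875695627 slopes [ 0.     -0.0001] ((562.4398803710938, 168.3466033935547), (72.99376678466797, 119.69269561767578), 85.97649383544922)
```

View pics/s5.png

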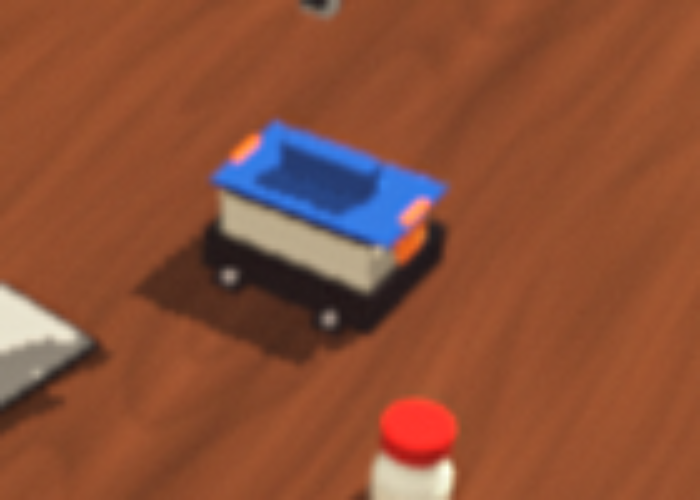

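The cover sits level (slope 0) with its plate top at 61.6 mm against the expected 61.5, 119.7 x 73 mm in plan over the box, and the gripper is clear. Handing in.

```bash
python3 -c "
from h import *
print(workorder.hand_in())"
```

```text
the job is handed in; nothing more can be done
None
```

I set the blue cover level in the driver box, pressed it home with about 15 N and let go, then handed in at about 21 s; the clips could not be read directly, but the plate sits at its home height (61.6 mm against 61.5 expected), and no verdict came back.

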